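Put the density samples back in their own trays

TASK

The four metal bar samples for the density lesson are standing in one another's wooden trays: sort them so that each stands upright in the middle of the tray of its own outline (round bar in the round tray, square in the square, hexagonal in the hexagonal, flat bar in the oblong one), parking a bar on the empty dark rubber pad on the way if you need a free spot. Set the bars down gently, without dropping any or knocking any over, and leave the empty plastic cup beside them where it stands.

Things in the scene. Friction and masses are not known exactly. Their poses are not given: they have to be found in the camera images.
- bar_round: Round bar sample, 34 mm diameter, 75 mm tall, about 0.18 kg. Aluminium bar standing upright, origin at the centre of its underside, z up along the bar.
- bar_square: Square bar sample, 26 x 26 mm, 50 mm tall, about 0.09 kg; flats face its x and y. Aluminium bar standing upright, origin at the centre of its underside, z up along the bar.
- bar_hex: Hexagonal bar sample, 34 mm across flats, 62 mm tall, about 0.17 kg; two of its flats face its +x and -x, the others every 60 degrees round. Aluminium bar standing upright, origin at the centre of its underside, z up along the bar.
- bar_flat: Flat (rectangular) bar sample, 42 mm along its x and 16 mm thick along its y, 66 mm tall, about 0.12 kg. Aluminium bar standing upright, origin at the centre of its underside, z up along the bar.
- tray_round: Round tray, 64 mm inside diameter, 72 mm outside. Pale wooden tray, fixed to the table, its underside on the table top; origin at the centre of the underside. Floor 4 mm thick, rim 4 mm wide and 10 mm high above the table.
- tray_square: Square tray, 60 x 60 mm inside, 68 x 68 mm outside, sides along its x and y. Pale wooden tray, fixed to the table, its underside on the table top; origin at the centre of the underside. Floor 4 mm thick, rim 4 mm wide and 10 mm high above the table.
- tray_hex: Hexagonal tray, 62 mm inside across flats, 70 mm outside; two of its flats face its +x and -x. Pale wooden tray, fixed to the table, its underside on the table top; origin at the centre of the underside. Floor 4 mm thick, rim 4 mm wide and 10 mm high above the table.
- tray_oblong: Oblong tray, inside 72 mm along its x and 52 mm along its y, 80 x 60 mm outside. Pale wooden tray, fixed to the table, its underside on the table top; origin at the centre of the underside. Floor 4 mm thick, rim 4 mm wide and 10 mm high above the table.
- pad: Thin dark rubber pad, 90 x 90 x 3 mm, no rim, empty at the start, fixed flat on the table; origin at the centre of its underside. A free spot to park one bar.
- cup: Bystander: empty, loose, whitish disposable plastic cup, 74 mm across the rim, 88 mm tall, upright on the table; origin at the centre of its underside. Not to be moved.
There are look-alikes about, which are no part of the job. What is shaped like the tray_round but green or yellow is not meant. Leave any yellow look-alike of the bar_hex alone.

How it is judged:
By the outcome, as a careful person would: the job done as asked, in the order asked, and still so for the second after the job is handed in, with the robot touching nothing.
It also fails if it takes over 144 s, if anything falls off the work surface, if the arm or the gripper's body presses on something with over 40 N, if the wrist force passes 120 N, or if a joint passes its speed limit or range.

ROBOT

A 7-joint arm with a two-finger parallel gripper is mounted at the origin on a cart in front of the work surface, level with it; the furniture and walls round the work are solid. World frame = base frame: x ahead of the robot, y to its left, z up, the work surface at z = 0. Lengths are in m, angles in rad, forces in N, time in s.
With the tool pointing down it reaches from about 0.4 to 0.875 m from the base axis. Payload 6.5 kg.
Tool frame: the origin (TCP) lies midway between the tips of the shut fingers; the grasp point (between the pads) lies 19 mm behind it (arm.grip_point_offset is the distance from the TCP to the grasp point, in m); z points along the fingers, y is the line along which they close (so a half turn about z gives the same grasp; the last joint's range is limited). The gripper opens to 85 mm and grips with 20 to 120 N. Pads are 22 mm wide; open, the fingers measure 114 mm over their backs; the gripper's body (76 mm by 85 mm) begins 54 mm behind the grasp point. The pads swing forward as they close: fully open they stand 13 mm farther back than shut.
Start: joints at [1.266, 0.536, -0.004, 1.538, 0.003, 1.067, -0.071], TCP at [0.154, -0.632, 0.231] pointing down, gripper open.
Joint ranges: [-2.7, 2.7], [-0.37, 2.16], [-1.27, 1.26], [0.24, 2.4], [-1.31, 4.45], [0.19, 1.91], [-2.76, 2.76]. Speed limits (rad/s): [2.39, 2.39, 3.14, 3.14, 3.14, 3.14, 3.14].

INTERFACE

Orientations are given as a rotation vector (axis times angle).
In Python, from cell import arm gives the robot as it stands. The module is installed in compiled form; this text tells all that it offers.
- The arm moves only by the tool creep_tool, called after "Call:" in YAML: its name, and indented under it one key for each argument. Schema: {"type":"object","properties":{"segments":{"type":"array","items":{"type":"object","properties":{"finger_gap":{"type":"number"},"trans":{"type":"array","items":{"type":"number"},"minItems":3,"maxItems":3},"rotvec":{"type":"array","items":{"type":"number"},"minItems":3,"maxItems":3}},"additionalProperties":false,"required":["finger_gap"]},"minItems":1,"maxItems":12},"only":{"type":"string"},"quiet":{"type":"boolean"},"lines":{"type":"string"}},"required":["segments"],"additionalProperties":false}. segments is a list of rows, 1 to 12 of them, each an object with the fields finger_gap (the finger opening in m), trans (a list: dx, dy, dz in shares of the most that a row can go, 1 being 62.5 mm), rotvec (a list: a rotation vector rx, ry, rz in normalised numbers (1 is 2 rad)); a field left out counts as zero (the opening has to be given); each row shifts and turns the commanded pose from where the row before left it, along the tool's axes as they then stand; what a row does not reach is not made up. A row lasts 1/8 s, in which the tool goes at most 0.0625 m and 0.188 rad, less where a joint would pass 70% of its speed; a pose out of reach is approached as far as the arm can. The fingers move at their own pace and stop on an object; the grip force is fixed at half the most. Time passes only in rows, so rows that do not move let the fingers close. The tool returns the time, the measured TCP pose, the force, the opening and the grip force at its end. only (a regular expression) keeps the lines of the reply that match it, lines (a string "A,B") keeps lines A to B, and quiet returns only ok. A shift or turn number past 1, either way, is cut back to 1. Input that does not fit is refused with a message, and nothing moves.
- arm.sense(): the state, without advancing time (a new reading comes with each control period).
- arm.capture(name): name is "scene" or "top" or "wrist"; returns the picture (420x560x3 uint8, blue, green, red); there is no depth.
- arm.get_calibration(name): a dict with "fx", "fy", "cx", "cy" (pixels), "world_to_cam" (4x4, takes a point from world to camera coordinates); the wrist camera has in their place "mount" (4x4, takes a point from camera to tool coordinates, whose origin is the TCP and whose axes are the flange's). Camera axes: x right, y down, z forward; pixel columns grow to the right and rows downward; lengths in m; the calibration is good to about 2 mm. A picture is of the moment at which its call begins: read the wrist's pose just before it. get_calibration takes no time and is no camera call.
- arm.hand_in(): hands the job in; it is judged then, once.
The state is a dict: "time_s": time; "qpos": joint angles; "joint_vel": joint speeds; "joint_efforts": joint torques, N m; "eef_pos": TCP position; "ee_rot": TCP orientation; "contact_force": force on the tool from outside, world axes, zero at the start; "ft_torque": the same for the moment, N m; "grip_width": finger opening in m; "grip_force": force on a finger pad.
Only numpy, scipy, OpenCV 4.12 (cv2) and the standard library are available. Lean on these libraries where they do the work, as an engineer would, in place of code of your own. Each camera call takes 0.05 s, during which the arm holds its last target. There are 200 camera calls.

## Working session

There is one attempt and no reset: what is moved stays moved. The work goes in short steps, Python scripts to look and compute and a tool call to move; the robot and the scene stay as the last step left them, time stands still between calls to the robot, and variables do not carry over. Pictures are saved under pics/ and viewed, at most 14 in all, crops included, and the job is handed in when it is done.

```bash
mkdir -p pics; python3 - <<'E'
from cell import arm
import cv2,numpy as np
for n in("scene","top"):
    cv2.imwrite(f"pics/{n}0.png",arm.capture(n))
    c=arm.get_calibration(n);print(n,c["fx"],c["cx"],c["cy"],np.round(c["world_to_cam"],3).tolist())
print(np.round(arm.get_calibration("wrist")["mount"],3).tolist())
s=arm.sense();print(s)
E
```

```text
scene 425.18397420707214 277.2110517490712 210.47718599695503 [[-0.579, -0.815, -0.017, 0.334], [-0.333, 0.256, -0.907, 0.235], [0.744, -0.52, -0.42, 0.444], [0.0, 0.0, 0.0, 1.0]]
top 468.6978890619718 281.7458739535195 215.16253938966778 [[0.001, -1.0, 0.015, -0.0], [-0.989, -0.003, -0.146, 0.578], [0.146, -0.014, -0.989, 0.888], [0.0, 0.0, 0.0, 1.0]]
[[-0.0, -0.963, -0.27, 0.068], [1.0, 0.0, -0.001, -0.0], [0.001, -0.27, 0.963, -0.143], [0.0, 0.0, 0.0, 1.0]]
{'time_s': 0.1, 'qpos': array([ 1.26583958,  0.5370779 , -0.00444242,  1.53877091,  0.00260816,
        1.06730335, -0.07118745]), 'joint_vel': array([-0.00061737, -0.002826  , -0.00116744, -0.00134254,  0.00129699,
        0.00121221,  0.00061872]), 'joint_efforts': array([ 2.66723837e-03, -5.84566176e+01,  1.05180759e+00, -2.59778076e+01,
        1.25791709e-02,  4.54690351e-03, -9.45433385e-06]), 'eef_pos': array([ 0.15357359, -0.63101284,  0.2305101 ]), 'ee_rot': array([-3.11770344e+00, -3.74109159e-01,  4.77095044e-04]), 'contact_force': array([-0.4785353 ,  0.37882762,  1.54891805]), 'ft_torque': array([-0.00031501,  0.04347055,  0.02582969]), 'grip_force': 0.0, 'grip_width': 0.08566133423802513}
```

View pics/top0.png

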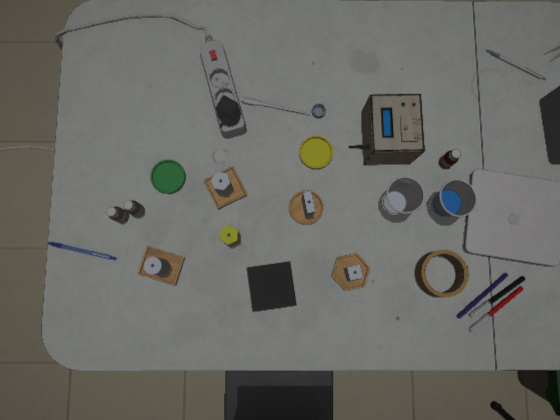

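View pics/scene0.png

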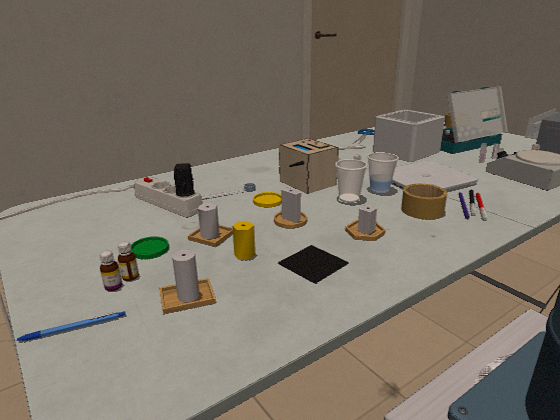

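```bash
python3 - <<'E'
import cv2,numpy as np
t=cv2.imread("pics/top0.png")
def cr(cx,cy,r=32,s=9):
    return cv2.resize(t[cy-r:cy+r,cx-r:cx+r],None,fx=290/(2*r),fy=290/(2*r),interpolation=cv2.INTER_CUBIC)
cs=[cr(*p) for p in((224,186),(306,207),(351,271),(161,266))]
cv2.imwrite("pics/c0.png",np.vstack([np.hstack(cs[:2]),np.hstack(cs[2:])]))
E
```

```text
(no output)
```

View pics/c0.png

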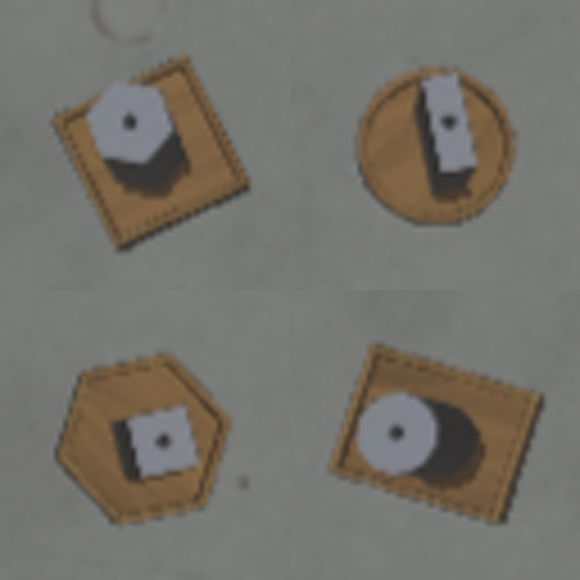

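```bash
cat > h.py <<'E'
import cv2,numpy as np
from cell import arm
from scipy.optimize import least_squares
from scipy.spatial.transform import Rotation as R
def rays(name,uv,pose=None):
    c=arm.get_calibration(name)
    d=np.c_[(uv[:,0]-c["cx"])/c["fx"],(uv[:,1]-c["cy"])/c["fy"],np.ones(len(uv))]
    if name=="wrist":
        T=np.eye(4);T[:3,:3]=R.from_rotvec(pose[1]).as_matrix();T[:3,3]=pose[0];T=T@c["mount"]
    else: T=np.linalg.inv(c["world_to_cam"])
    return T[:3,3],d@T[:3,:3].T
def unproj(name,uv,z,pose=None):
    o,d=rays(name,np.asarray(uv,float).reshape(-1,2),pose)
    return (o+d*((z-o[2])/d[:,2])[:,None])[:,:2]
H=np.pi/3
SH={"bar_round":(None,.017,.079),"bar_square":([0,np.pi/2],[.013,.013],.054),"bar_hex":([0,H,2*H],[.017]*3,.066),
"bar_flat":([0,np.pi/2],[.021,.008],.070),"tray_round":(None,.036,.01),"tray_square":([0,np.pi/2],[.034,.034],.01),
"tray_hex":([0,H,2*H],[.035]*3,.01),"tray_oblong":([0,np.pi/2],[.04,.03],.01),"pad":([0,np.pi/2],[.045,.045],.003)}
def fit(n,P):
    an,a,_=SH[n];c0=P.mean(0)
    def res(q):
        d=P-q[:2]
        if an is None: return (np.hypot(*d.T)-a)*1e3
        th=np.array(an)+q[2]
        return (np.abs(d@np.array([np.cos(th),np.sin(th)]))-np.array(a)).max(1)*1e3
    best=min((least_squares(res,[*c0,y],loss="soft_l1",x_scale=[.01,.01,.1]) for y in np.arange(0,3.1,.26)),key=lambda r:r.cost)
    per={None:1}.get(an if an is None else 0,None)
    return best.x,np.sqrt(np.median(best.fun**2))
def contour(mask,seed):
    k,l,st,ce=cv2.connectedComponentsWithStats(mask.astype(np.uint8))
    ok=[i for i in range(1,k) if st[i,4]>40]
    i=min(ok,key=lambda i:np.hypot(*(ce[i]-seed)))
    c=max(cv2.findContours((l==i).astype(np.uint8),cv2.RETR_EXTERNAL,cv2.CHAIN_APPROX_NONE)[0],key=len)
    return c.reshape(-1,2).astype(float)
E
python3 - <<'E'
from h import *
t=cv2.imread("pics/top0.png");S=4
b=cv2.resize(t,None,fx=S,fy=S,interpolation=cv2.INTER_CUBIC)
hsv=cv2.cvtColor(b,cv2.COLOR_BGR2HSV);h,s,v=cv2.split(hsv)
for p in((222,183),(306,207),(354,272),(152,266),(235,200),(295,212),(340,262),(175,275),(272,285),(230,215)):print(p,hsv[p[1]*S,p[0]*S])
tan=(s>80)&(h>5)&(h<22);br=(v>125)&(s<60)
seed={"bar_hex":(222,183),"bar_flat":(308,203),"bar_square":(354,272),"bar_round":(152,266),"tray_square":(225,187),"tray_round":(306,207),"tray_hex":(350,271),"tray_oblong":(161,266),"pad":(272,286)}
for n,sd in seed.items():
    m=br if n[0]=="b" else tan if n[0]=="t" else (v<60)
    c=contour(m,np.array(sd)*S)
    if n[0]=="t": c=cv2.convexHull(c.astype(np.float32)).reshape(-1,2)
    # sample densely along hull
    if n[0]=="t":
        e=np.roll(c,-1,0);c=np.vstack([c+(e-c)*f for f in np.linspace(0,.9,10)]) 
    uv=(c+.5)/S-.5
    q,r=fit(n,unproj("top",uv,SH[n][2]));print(n,np.round(q,4),"med mm",round(r,2))
print("cup",unproj("top",[(402,195),(230,236)],.088))
E
```

```text
(222, 183) [110  22 137]
(306, 207) [113  11  97]
(354, 272) [130  10  78]
(152, 266) [120  11  68]
(235, 200) [ 16 115  93]
(295, 212) [ 16 118 121]
(340, 262) [ 15 118 119]
(175, 275) [ 16 118 117]
(272, 285) [45 14 37]
(230, 215) [ 50   6 126]
bar_hex [0.6429 0.1222 0.8763] med mm 1.05
bar_flat [ 0.6014 -0.0509  0.1983] med mm 1.33
bar_square [ 0.4663 -0.1394  3.3596] med mm 1.37
bar_round [0.4775 0.2439 2.08  ] med mm 1.67
tray_square [0.6414 0.1183 0.4431] med mm 0.36
tray_round [ 0.6008 -0.0488  0.    ] med mm 0.79
tray_hex [ 0.4684 -0.1384  2.2709] med mm 0.46
tray_oblong [0.4804 0.2444 1.2731] med mm 0.64
pad [0.4391 0.0218 3.2866] med mm 1.12
cup [[ 0.61110182 -0.2275212 ]
 [ 0.53167282  0.09852261]]
```

```bash
cat >> h.py <<'E'
def plan(x,y,z,yaw):
    s=arm.sense();p=s["eef_pos"];M=R.from_rotvec(s["ee_rot"]).as_matrix()
    cy=np.arctan2(M[1,0],M[0,0]);f=abs(s["contact_force"]).max()
    print("t %.2f p %s yaw %.4f tilt %.4f w %.4f gf %.1f q7 %.2f f %.1f"%(s["time_s"],np.round(p,4),cy,np.hypot(M[0,2],M[1,2]),s["grip_width"],s["grip_force"],s["qpos"][6],f))
    c,n=np.cos(yaw),np.sin(yaw);dx,dy=x-p[0],y-p[1]
    print("rz %.4f  tool dx %.4f dy %.4f dz %.4f"%(cy-yaw,c*dx+n*dy,n*dx-c*dy,p[2]-z))
E
python3 -c "
from h import *
plan(.601,-.050,.2,.198)"
```

```text
t 0.10 p [ 0.1536 -0.631   0.2305] yaw 0.2388 tilt 0.0016 w 0.0857 gf 0.0 q7 -0.07 f 1.5
rz 0.0408  tool dx 0.5530 dy -0.4816 dz 0.0305
```

Units first: shifts go in shares of 62.5 mm and turns go in shares of 2 rad. So 0.038 m is 0.608, -0.033 m is -0.528, 0.04 rad / 2 = 0.02.

Call:
creep_tool:
  segments:
    - {"finger_gap": 0.085,"trans": [0.48,-0.416,0],"rotvec": [0,0,0.02]}
    - {"finger_gap": 0.085,"trans": [0.608,-0.528,0]}
    - {"finger_gap": 0.085,"trans": [0.608,-0.528,0]}
    - {"finger_gap": 0.085,"trans": [0.608,-0.528,0]}
    - {"finger_gap": 0.085,"trans": [0.608,-0.528,0]}
    - {"finger_gap": 0.085,"trans": [0.608,-0.528,0]}
    - {"finger_gap": 0.085,"trans": [0.608,-0.528,0]}
    - {"finger_gap": 0.085,"trans": [0.608,-0.528,0]}
    - {"finger_gap": 0.085,"trans": [0.608,-0.528,0]}
    - {"finger_gap": 0.085,"trans": [0.608,-0.528,0]}
    - {"finger_gap": 0.085,"trans": [0.608,-0.528,0]}
    - {"finger_gap": 0.085,"trans": [0.608,-0.528,0]}

```text
time_s: 1.6
eef_pos: [0.5154, -0.1594, 0.2311]
ee_rot: [3.126, 0.312, -0.001]
contact_force: [0.8, -0.3, 0.0]
grip_width: 0.0849
grip_force: 0.0
```

Call:
creep_tool:
  segments:
    - {"finger_gap": 0.085,"trans": [0.608,-0.528,0.16]}
    - {"finger_gap": 0.085,"trans": [0.608,-0.528,0.16]}
    - {"finger_gap": 0.085,"trans": [0.464,-0.432,0.16]}
    - {"finger_gap": 0.085}
    - {"finger_gap": 0.085}

```text
time_s: 2.22
eef_pos: [0.5988, -0.0497, 0.2009]
ee_rot: [3.126, 0.311, -0.002]
contact_force: [-0.8, -0.4, 0.8]
grip_width: 0.0849
grip_force: 0.0
```

```bash
python3 - <<'E'
from h import *
plan(.601,-.050,.2,.198)
cv2.imwrite("pics/w1.png",arm.capture("wrist"))
E
```

```text
t 2.23 p [ 0.5988 -0.0497  0.2009] yaw 0.1984 tilt 0.0014 w 0.0849 gf 0.0 q7 -1.48 f 0.8
rz 0.0004  tool dx 0.0021 dy 0.0007 dz 0.0009
```

View pics/w1.png

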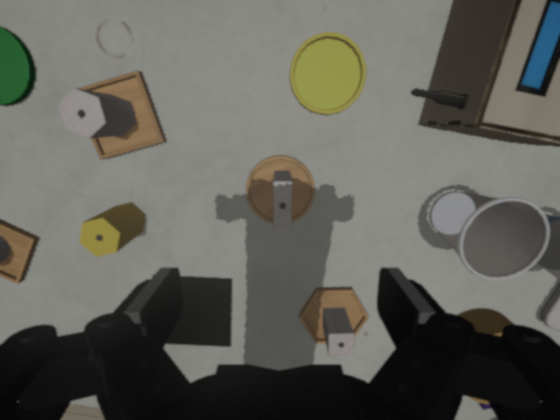

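The wrist view shows the flat bar (top hole at 283,205) in the round tray, with the square (bar 82,113), hex (340,344) and pad (200,310) also visible. I'll cross-check the positions.

```bash
python3 - <<'E'
from h import *
s=arm.sense();ps=(s["eef_pos"],s["ee_rot"])
for n,uv in {"bar_flat":(283,205.5),"bar_hex":(81.5,113.5),"bar_square":(341,345)}.items(): print(n,unproj("wrist",uv,SH[n][2],ps))
t=cv2.imread("pics/w1.png");S=4
hsv=cv2.cvtColor(cv2.resize(t,None,fx=S,fy=S,interpolation=cv2.INTER_CUBIC),cv2.COLOR_BGR2HSV);h,sa,v=cv2.split(hsv)
tan=(sa>80)&(h>5)&(h<22)
for n,sd in {"tray_round":(280,190),"tray_hex":(330,312),"tray_square":(125,115)}.items():
    c=cv2.convexHull(contour(tan,np.array(sd)*S).astype(np.float32)).reshape(-1,2)
    e=np.roll(c,-1,0);c=np.vstack([c+(e-c)*f for f in np.linspace(0,.9,10)])
    q,r=fit(n,unproj("wrist",(c+.5)/S-.5,.01,ps));print(n,np.round(q,4),round(r,2))
# top-view holes
for n,uv in {"bar_hex":(192+129/4.53,154+121/4.53),"bar_flat":(274+159/4.53,175+121/4.53),"bar_square":(319+163/4.53,239+151/4.53),"bar_round":(129+107/4.53,234+143/4.53)}.items(): print("top",n,unproj("top",uv,SH[n][2]))
E
```

```text
bar_flat [[ 0.59922641 -0.05330516]]
bar_hex [[0.6411543  0.12030529]]
bar_square [[ 0.46292503 -0.14168156]]
tray_round [ 0.5995 -0.0511  0.    ] 1.13
tray_hex [ 0.468  -0.1392  1.255 ] 0.58
tray_square [0.6408 0.1161 0.4653] 0.59
top bar_hex [[0.6422558  0.12109862]]
top bar_flat [[ 0.60061096 -0.05147143]]
top bar_square [[ 0.46541858 -0.14030019]]
top bar_round [[0.47667927 0.24284581]]
```

In the tool's units: 0.04 m is 0.64, 0.003 m is 0.048.

Call:
creep_tool:
  segments:
    - {"finger_gap": 0.085,"trans": [0.016,0.048,0.64]}
    - {"finger_gap": 0.085,"trans": [0,0,0.64]}
    - {"finger_gap": 0.085,"trans": [0,0,0.64]}
    - {"finger_gap": 0.085,"trans": [0,0,0.64]}
    - {"finger_gap": 0.085,"trans": [0,0,0.288]}
    - {"finger_gap": 0.085}
    - {"finger_gap": 0.01}
    - {"finger_gap": 0.01}
    - {"finger_gap": 0.01}
    - {"finger_gap": 0.01}
    - {"finger_gap": 0.01}
    - {"finger_gap": 0.01}

```text
time_s: 3.78
eef_pos: [0.6014, -0.0517, 0.0239]
ee_rot: [3.126, 0.312, 0.001]
contact_force: [-1.0, 0.5, 6.2]
grip_width: 0.015
grip_force: 58.9
```

```bash
python3 -c "
from h import *
plan(.600,-.0525,.022,.198)"
```

```text
t 3.77 p [ 0.6014 -0.0517  0.0239] yaw 0.1988 tilt 0.0009 w 0.0150 gf 58.9 q7 -1.54 f 6.2
rz 0.0008  tool dx -0.0016 dy 0.0005 dz 0.0019
```

In the tool's units: -0.04 m is -0.64, -0.035 m is -0.56.

Call:
creep_tool:
  segments:
    - {"finger_gap": 0.01,"trans": [0,0,-0.08]}
    - {"finger_gap": 0.01,"trans": [0,0,-0.32]}
    - {"finger_gap": 0.01,"trans": [0,0,-0.56]}
    - {"finger_gap": 0.01,"trans": [0,0,-0.64]}
    - {"finger_gap": 0.01}

```text
time_s: 4.4
eef_pos: [0.6037, -0.0517, 0.1277]
ee_rot: [3.125, 0.311, 0.011]
contact_force: [-0.2, 0.5, -1.3]
grip_width: 0.0155
grip_force: 58.4
```

```bash
python3 -c "
from h import *
plan(.4375,.022,.124,.198)"
```

```text
t 4.40 p [ 0.6037 -0.0517  0.1277] yaw 0.1987 tilt 0.0073 w 0.0155 gf 58.4 q7 -1.51 f 1.3
rz 0.0007  tool dx -0.1485 dy -0.1049 dz 0.0037
```

In the tool's units: -0.026 m is -0.416, -0.007 m is -0.112.

Call:
creep_tool:
  segments:
    - {"finger_gap": 0.01,"trans": [-0.24,-0.16,0]}
    - {"finger_gap": 0.01,"trans": [-0.416,-0.288,0]}
    - {"finger_gap": 0.01,"trans": [-0.416,-0.288,0]}
    - {"finger_gap": 0.01,"trans": [-0.416,-0.304,0]}
    - {"finger_gap": 0.01,"trans": [-0.416,-0.304,0]}
    - {"finger_gap": 0.01,"trans": [-0.32,-0.224,0]}
    - {"finger_gap": 0.01,"trans": [-0.152,-0.112,0]}
    - {"finger_gap": 0.01}
    - {"finger_gap": 0.01}

```text
time_s: 5.52
eef_pos: [0.4357, 0.0217, 0.1234]
ee_rot: [3.126, 0.311, 0.002]
contact_force: [0.7, -1.1, -1.3]
grip_width: 0.0153
grip_force: 58.4
```

```bash
python3 -c "
from h import *
plan(.4375,.022,.023,.198)"
```

```text
t 5.53 p [0.4357 0.0217 0.1234] yaw 0.1982 tilt 0.0010 w 0.0153 gf 58.4 q7 -1.68 f 1.3
rz 0.0002  tool dx 0.0018 dy 0.0000 dz 0.1004
```

Lower to just above contact and check the force.

In the tool's units: 0.03 m is 0.48, 0.024 m is 0.384.

Call:
creep_tool:
  segments:
    - {"finger_gap": 0.01,"trans": [0.032,0,0.48]}
    - {"finger_gap": 0.01,"trans": [0,0,0.48]}
    - {"finger_gap": 0.01,"trans": [0,0,0.384]}
    - {"finger_gap": 0.01,"trans": [0,0,0.16]}
    - {"finger_gap": 0.01,"trans": [0,0,0.048]}
    - {"finger_gap": 0.01}
    - {"finger_gap": 0.01}

```text
time_s: 6.4
eef_pos: [0.4372, 0.0224, 0.0269]
ee_rot: [3.126, 0.312, 0.002]
contact_force: [0.3, -0.4, -1.7]
grip_width: 0.0154
grip_force: 58.4
```

```bash
python3 -c "
from h import *
plan(.4375,.022,.023,.198)"
```

```text
t 6.40 p [0.4372 0.0224 0.0269] yaw 0.1986 tilt 0.0014 w 0.0154 gf 58.4 q7 -1.78 f 1.7
rz 0.0006  tool dx 0.0002 dy 0.0004 dz 0.0039
```

In the tool's units: 0.002 m is 0.032, 0.001 m is 0.016.

Call:
creep_tool:
  segments:
    - {"finger_gap": 0.01,"trans": [0,0,0.032]}
    - {"finger_gap": 0.01,"trans": [0,0,0.016]}
    - {"finger_gap": 0.01}

```text
time_s: 6.78
eef_pos: [0.4366, 0.0224, 0.0233]
ee_rot: [3.126, 0.312, -0.0]
contact_force: [-0.0, 0.4, -0.9]
grip_width: 0.0153
grip_force: 58.4
```

Call:
creep_tool:
  segments:
    - {"finger_gap": 0.01,"trans": [0,0,0.016]}
    - {"finger_gap": 0.01}

```text
time_s: 7.02
eef_pos: [0.4367, 0.0224, 0.0228]
ee_rot: [3.126, 0.312, 0.0]
contact_force: [-2.3, 0.6, 9.3]
grip_width: 0.0154
grip_force: 59.9
```

In the tool's units: -0.06 m is -0.96, -0.05 m is -0.8.

Call:
creep_tool:
  segments:
    - {"finger_gap": 0.03}
    - {"finger_gap": 0.06}
    - {"finger_gap": 0.085}
    - {"finger_gap": 0.085}
    - {"finger_gap": 0.085,"trans": [0,0,-0.16]}
    - {"finger_gap": 0.085,"trans": [0,0,-0.48]}
    - {"finger_gap": 0.085,"trans": [0,0,-0.8]}
    - {"finger_gap": 0.085,"trans": [0,0,-0.96]}
    - {"finger_gap": 0.085}

```text
time_s: 8.15
eef_pos: [0.4397, 0.0227, 0.1769]
ee_rot: [3.125, 0.311, 0.015]
contact_force: [-0.3, -0.4, -0.7]
grip_width: 0.085
grip_force: 0.0
```

```bash
python3 -c "
from h import *
plan(.477,.243,.2,.198)"
```

```text
t 8.15 p [0.4397 0.0227 0.1769] yaw 0.1985 tilt 0.0093 w 0.0850 gf 0.0 q7 -1.65 f 0.7
rz 0.0005  tool dx 0.0799 dy -0.2087 dz -0.0231
```

In the tool's units: -0.039 m is -0.624, -0.026 m is -0.416.

Call:
creep_tool:
  segments:
    - {"finger_gap": 0.085,"trans": [0.16,-0.416,-0.16]}
    - {"finger_gap": 0.085,"trans": [0.24,-0.624,-0.208]}
    - {"finger_gap": 0.085,"trans": [0.24,-0.624,0]}
    - {"finger_gap": 0.085,"trans": [0.24,-0.624,0]}
    - {"finger_gap": 0.085,"trans": [0.24,-0.624,0]}
    - {"finger_gap": 0.085,"trans": [0.16,-0.416,0]}
    - {"finger_gap": 0.085}
    - {"finger_gap": 0.085}

```text
time_s: 9.15
eef_pos: [0.4735, 0.2407, 0.1947]
ee_rot: [3.125, 0.311, -0.002]
contact_force: [0.4, -0.5, 0.1]
grip_width: 0.0848
grip_force: 0.0
```

```bash
python3 - <<'E'
from h import *
plan(.477,.243,.2,.198)
cv2.imwrite("pics/w2.png",arm.capture("wrist"))
E
```

```text
t 9.15 p [0.4735 0.2407 0.1947] yaw 0.1982 tilt 0.0020 w 0.0848 gf 0.0 q7 -2.10 f 0.5
rz 0.0002  tool dx 0.0039 dy -0.0015 dz -0.0053
```

View pics/w2.png

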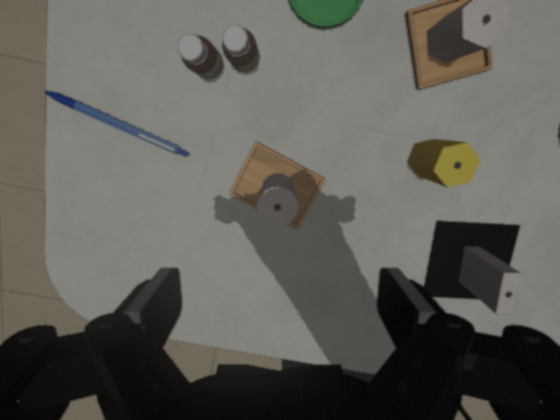

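Round bar hole at (278,207) in the oblong tray; flat bar stands on the pad, hole (508,294).

```bash
python3 - <<'E'
from h import *
s=arm.sense();ps=(s["eef_pos"],s["ee_rot"])
for n,uv in {"bar_round":(278,207),"bar_flat":(508.5,294),"bar_hex":(487,19)}.items(): print(n,unproj("wrist",uv,SH[n][2],ps))
t=cv2.imread("pics/w2.png");S=4
hsv=cv2.cvtColor(cv2.resize(t,None,fx=S,fy=S,interpolation=cv2.INTER_CUBIC),cv2.COLOR_BGR2HSV);h,sa,v=cv2.split(hsv)
tan=(sa>80)&(h>5)&(h<22)
for n,sd in {"tray_oblong":(278,185)}.items():
    c=cv2.convexHull(contour(tan,np.array(sd)*S).astype(np.float32)).reshape(-1,2)
    e=np.roll(c,-1,0);c=np.vstack([c+(e-c)*f for f in np.linspace(0,.9,10)])
    q,r=fit(n,unproj("wrist",(c+.5)/S-.5,.01,ps));print(n,np.round(q,4),round(r,2))
x,y=unproj("wrist",(278,207),.079,ps)[0]
plan((x+.477)/2,(y+.243)/2,.026,.198)
E
```

```text
bar_round [[0.47577193 0.24216468]]
bar_flat [[0.43497927 0.0224954 ]]
bar_hex [[0.64137016 0.11952373]]
tray_oblong [0.4791 0.2449 1.2805] 0.81
t 9.20 p [0.4736 0.2405 0.1948] yaw 0.1975 tilt 0.0017 w 0.0845 gf 0.0 q7 -2.10 f 0.3
rz -0.0005  tool dx 0.0031 dy -0.0015 dz 0.1688
```

In the tool's units: 0.04 m is 0.64, 0.03 m is 0.48.

Call:
creep_tool:
  segments:
    - {"finger_gap": 0.085,"trans": [0.048,-0.024,0.48]}
    - {"finger_gap": 0.085,"trans": [0,0,0.64]}
    - {"finger_gap": 0.085,"trans": [0,0,0.64]}
    - {"finger_gap": 0.085,"trans": [0,0,0.64]}
    - {"finger_gap": 0.085,"trans": [0,0,0.272]}
    - {"finger_gap": 0.085}
    - {"finger_gap": 0.028}
    - {"finger_gap": 0.028}
    - {"finger_gap": 0.028}
    - {"finger_gap": 0.028}
    - {"finger_gap": 0.028}

```text
time_s: 10.58
eef_pos: [0.4772, 0.2444, 0.0294]
ee_rot: [-3.126, -0.312, -0.002]
contact_force: [-0.8, -1.4, 7.8]
grip_width: 0.0329
grip_force: 58.9
```

```bash
python3 -c "
from h import *
plan(.476,.2425,.028,.198)"
```

```text
t 10.57 p [0.4772 0.2444 0.0294] yaw 0.1987 tilt 0.0015 w 0.0329 gf 58.9 q7 -2.22 f 7.8
rz 0.0007  tool dx -0.0016 dy 0.0016 dz 0.0014
```

In the tool's units: -0.04 m is -0.64, -0.035 m is -0.56.

Call:
creep_tool:
  segments:
    - {"finger_gap": 0.028,"trans": [0,0,-0.08]}
    - {"finger_gap": 0.028,"trans": [0,0,-0.32]}
    - {"finger_gap": 0.028,"trans": [0,0,-0.56]}
    - {"finger_gap": 0.028,"trans": [0,0,-0.64]}
    - {"finger_gap": 0.028,"trans": [0,0,-0.16]}
    - {"finger_gap": 0.028}

```text
time_s: 11.32
eef_pos: [0.4766, 0.244, 0.1384]
ee_rot: [-3.126, -0.312, -0.001]
contact_force: [0.4, 0.9, -2.3]
grip_width: 0.0327
grip_force: 59.7
```

```bash
python3 -c "
from h import *
plan(.601,-.050,.134,.198)"
```

```text
t 11.32 p [0.4766 0.244  0.1384] yaw 0.1987 tilt 0.0006 w 0.0327 gf 59.7 q7 -2.14 f 2.3
rz 0.0007  tool dx 0.0641 dy 0.3127 dz 0.0044
```

In the tool's units: 0.035 m is 0.56, 0.03 m is 0.48.

Call:
creep_tool:
  segments:
    - {"finger_gap": 0.028,"trans": [0.064,0.272,0]}
    - {"finger_gap": 0.028,"trans": [0.112,0.56,0]}
    - {"finger_gap": 0.028,"trans": [0.112,0.56,0]}
    - {"finger_gap": 0.028,"trans": [0.112,0.56,0]}
    - {"finger_gap": 0.028,"trans": [0.112,0.56,0]}
    - {"finger_gap": 0.028,"trans": [0.112,0.56,0]}
    - {"finger_gap": 0.028,"trans": [0.112,0.56,0]}
    - {"finger_gap": 0.028,"trans": [0.112,0.56,0]}
    - {"finger_gap": 0.028,"trans": [0.112,0.48,0]}
    - {"finger_gap": 0.028,"trans": [0.064,0.3312,0]}
    - {"finger_gap": 0.028}
    - {"finger_gap": 0.028}

```text
time_s: 12.82
eef_pos: [0.6004, -0.0482, 0.1378]
ee_rot: [-3.125, -0.314, 0.002]
contact_force: [-1.2, 0.6, -1.5]
grip_width: 0.0326
grip_force: 59.8
```

```bash
python3 -c "
from h import *
plan(.601,-.050,.0294,.198)"
```

```text
t 12.82 p [ 0.6004 -0.0482  0.1378] yaw 0.2004 tilt 0.0016 w 0.0326 gf 59.8 q7 -1.55 f 1.5
rz 0.0024  tool dx 0.0002 dy 0.0019 dz 0.1084
```

In the tool's units: 0.035 m is 0.56, 0.03 m is 0.48.

Call:
creep_tool:
  segments:
    - {"finger_gap": 0.028,"trans": [0,0.032,0.48]}
    - {"finger_gap": 0.028,"trans": [0,0,0.56]}
    - {"finger_gap": 0.028,"trans": [0,0,0.4]}
    - {"finger_gap": 0.028,"trans": [0,0,0.16]}
    - {"finger_gap": 0.028,"trans": [0,0,0.064]}
    - {"finger_gap": 0.028}
    - {"finger_gap": 0.028}

```text
time_s: 13.7
eef_pos: [0.6022, -0.0517, 0.0352]
ee_rot: [3.126, 0.312, 0.002]
contact_force: [-0.6, 0.5, -2.2]
grip_width: 0.0325
grip_force: 59.8
```

```bash
python3 -c "
from h import *
plan(.601,-.050,.0294,.198)"
```

```text
t 13.70 p [ 0.6022 -0.0517  0.0352] yaw 0.1988 tilt 0.0016 w 0.0325 gf 59.8 q7 -1.59 f 2.2
rz 0.0008  tool dx -0.0008 dy -0.0019 dz 0.0058
```

In the tool's units: 0.003 m is 0.048, -0.0015 m is -0.024.

Call:
creep_tool:
  segments:
    - {"finger_gap": 0.028,"trans": [-0.016,-0.024,0.048]}
    - {"finger_gap": 0.028,"trans": [0,0,0.016]}
    - {"finger_gap": 0.028,"trans": [0,0,0.016]}
    - {"finger_gap": 0.028}

```text
time_s: 14.2
eef_pos: [0.6002, -0.0504, 0.0294]
ee_rot: [3.126, 0.312, -0.0]
contact_force: [-0.3, -0.2, 1.6]
grip_width: 0.0331
grip_force: 60.0
```

Call:
creep_tool:
  segments:
    - {"finger_gap": 0.028,"trans": [0,0,0.016]}
    - {"finger_gap": 0.028}

```text
time_s: 14.45
eef_pos: [0.6003, -0.0504, 0.0294]
ee_rot: [3.126, 0.312, -0.0]
contact_force: [-3.9, -0.7, 10.3]
grip_width: 0.033
grip_force: 60.9
```

In the tool's units: -0.06 m is -0.96, -0.05 m is -0.8.

Call:
creep_tool:
  segments:
    - {"finger_gap": 0.04}
    - {"finger_gap": 0.06}
    - {"finger_gap": 0.085}
    - {"finger_gap": 0.085}
    - {"finger_gap": 0.085,"trans": [0,0,-0.16]}
    - {"finger_gap": 0.085,"trans": [0,0,-0.48]}
    - {"finger_gap": 0.085,"trans": [0,0,-0.8]}
    - {"finger_gap": 0.085,"trans": [0,0,-0.96]}
    - {"finger_gap": 0.085}

```text
time_s: 15.58
eef_pos: [0.6039, -0.0503, 0.1842]
ee_rot: [3.125, 0.311, 0.016]
contact_force: [0.5, -0.4, 0.1]
grip_width: 0.0849
grip_force: 0.0
```

```bash
python3 - <<'E'
from h import *
plan(.435,.0225,.16,.198)
s=arm.sense();ps=(s["eef_pos"],s["ee_rot"]);cv2.imwrite("pics/w3.png",arm.capture("wrist"))
E
```

```text
t 15.57 p [ 0.6039 -0.0503  0.1842] yaw 0.1986 tilt 0.0104 w 0.0849 gf 0.0 q7 -1.53 f 0.5
rz 0.0006  tool dx -0.1513 dy -0.1046 dz 0.0242
```

View pics/w3.png

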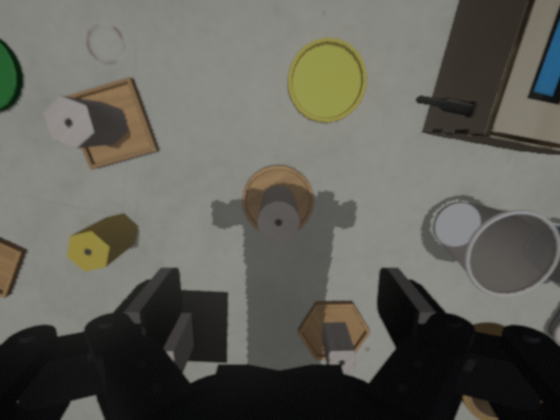

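Round bar stands in the round tray (hole 278,222). I'll check how well it is centred later. Next I go to the flat bar.

In the tool's units: -0.03 m is -0.48, -0.021 m is -0.336.

Call:
creep_tool:
  segments:
    - {"finger_gap": 0.085,"trans": [-0.24,-0.16,0.08]}
    - {"finger_gap": 0.085,"trans": [-0.48,-0.32,0.16]}
    - {"finger_gap": 0.085,"trans": [-0.48,-0.32,0.16]}
    - {"finger_gap": 0.085,"trans": [-0.48,-0.336,0]}
    - {"finger_gap": 0.085,"trans": [-0.48,-0.336,0]}
    - {"finger_gap": 0.085,"trans": [-0.2608,-0.2016,0]}
    - {"finger_gap": 0.085}
    - {"finger_gap": 0.085}

```text
time_s: 16.62
eef_pos: [0.4318, 0.0218, 0.1531]
ee_rot: [3.126, 0.311, 0.0]
contact_force: [-0.2, -0.2, 0.6]
grip_width: 0.0849
grip_force: 0.0
```

```bash
python3 - <<'E'
from h import *
s=arm.sense()
plan(.435,.0225,.022,.198)
E
```

```text
t 16.62 p [0.4318 0.0218 0.1531] yaw 0.1984 tilt 0.0001 w 0.0849 gf 0.0 q7 -1.70 f 0.6
rz 0.0004  tool dx 0.0032 dy -0.0000 dz 0.1311
```

In the tool's units: 0.035 m is 0.56, 0.03 m is 0.48.

Call:
creep_tool:
  segments:
    - {"finger_gap": 0.085,"trans": [0.048,0,0.48]}
    - {"finger_gap": 0.085,"trans": [0,0,0.56]}
    - {"finger_gap": 0.085,"trans": [0,0,0.56]}
    - {"finger_gap": 0.085,"trans": [0,0,0.32]}
    - {"finger_gap": 0.085,"trans": [0,0,0.144]}
    - {"finger_gap": 0.085}
    - {"finger_gap": 0.01}
    - {"finger_gap": 0.01}
    - {"finger_gap": 0.01}
    - {"finger_gap": 0.01}
    - {"finger_gap": 0.01}
    - {"finger_gap": 0.01}

```text
time_s: 18.12
eef_pos: [0.4344, 0.0228, 0.0246]
ee_rot: [3.126, 0.312, 0.001]
contact_force: [-0.3, -0.1, 5.6]
grip_width: 0.015
grip_force: 58.4
```

Call:
creep_tool:
  segments:
    - {"finger_gap": 0.01,"trans": [0,0,-0.08]}
    - {"finger_gap": 0.01,"trans": [0,0,-0.32]}
    - {"finger_gap": 0.01,"trans": [0,0,-0.56]}
    - {"finger_gap": 0.01,"trans": [0,0,-0.64]}
    - {"finger_gap": 0.01}

```text
time_s: 18.75
eef_pos: [0.4361, 0.0229, 0.1266]
ee_rot: [3.126, 0.311, 0.008]
contact_force: [1.3, 1.0, -1.7]
grip_width: 0.0156
grip_force: 58.4
```

```bash
python3 -c "
from h import *
plan(.4797,.2447,.124,1.277)"
```

```text
t 18.75 p [0.4361 0.0229 0.1266] yaw 0.1985 tilt 0.0053 w 0.0156 gf 58.4 q7 -1.74 f 1.7
rz -1.0785  tool dx 0.2249 dy -0.0225 dz 0.0026
```

In the tool's units: -0.15 rad / 2 = -0.075.

Call:
creep_tool:
  segments:
    - {"finger_gap": 0.01,"rotvec": [0,0,-0.04]}
    - {"finger_gap": 0.01,"rotvec": [0,0,-0.075]}
    - {"finger_gap": 0.01,"rotvec": [0,0,-0.075]}
    - {"finger_gap": 0.01,"rotvec": [0,0,-0.075]}
    - {"finger_gap": 0.01,"rotvec": [0,0,-0.075]}
    - {"finger_gap": 0.01,"rotvec": [0,0,-0.075]}
    - {"finger_gap": 0.01,"rotvec": [0,0,-0.075]}
    - {"finger_gap": 0.01,"rotvec": [0,0,-0.0493]}
    - {"finger_gap": 0.01}

```text
time_s: 19.88
eef_pos: [0.4333, 0.0227, 0.1234]
ee_rot: [-2.522, -1.871, 0.002]
contact_force: [-0.4, -0.6, -1.2]
grip_width: 0.0151
grip_force: 58.4
```

Call:
creep_tool:
  segments:
    - {"finger_gap": 0.01,"trans": [0.288,-0.032,0]}
    - {"finger_gap": 0.01,"trans": [0.56,-0.056,0]}
    - {"finger_gap": 0.01,"trans": [0.56,-0.056,0]}
    - {"finger_gap": 0.01,"trans": [0.56,-0.056,0]}
    - {"finger_gap": 0.01,"trans": [0.56,-0.056,0]}
    - {"finger_gap": 0.01,"trans": [0.56,-0.056,0]}
    - {"finger_gap": 0.01,"trans": [0.32,-0.032,0]}
    - {"finger_gap": 0.01,"trans": [0.192,-0.016,0]}
    - {"finger_gap": 0.01}
    - {"finger_gap": 0.01}

```text
time_s: 21.12
eef_pos: [0.4777, 0.2431, 0.124]
ee_rot: [2.523, 1.87, -0.002]
contact_force: [0.2, 0.1, -1.3]
grip_width: 0.015
grip_force: 58.4
```

```bash
python3 -c "
from h import *
plan(.4797,.2447,.0256,1.277)"
```

```text
t 21.12 p [0.4777 0.2431 0.124 ] yaw 1.2757 tilt 0.0014 w 0.0150 gf 58.4 q7 -1.23 f 1.3
rz -0.0013  tool dx 0.0021 dy 0.0015 dz 0.0984
```

Call:
creep_tool:
  segments:
    - {"finger_gap": 0.01,"trans": [0.032,0.024,0.48]}
    - {"finger_gap": 0.01,"trans": [0,0,0.48]}
    - {"finger_gap": 0.01,"trans": [0,0,0.368]}
    - {"finger_gap": 0.01,"trans": [0,0,0.128]}
    - {"finger_gap": 0.01,"trans": [0,0,0.048]}
    - {"finger_gap": 0.01}
    - {"finger_gap": 0.01}

```text
time_s: 22.0
eef_pos: [0.4803, 0.2464, 0.031]
ee_rot: [2.522, 1.872, 0.002]
contact_force: [0.0, 0.1, -1.3]
grip_width: 0.0153
grip_force: 58.5
```

```bash
python3 -c "
from h import *
plan(.4797,.2447,.0256,1.277)"
```

```text
t 22.00 p [0.4803 0.2464 0.031 ] yaw 1.2771 tilt 0.0013 w 0.0153 gf 58.5 q7 -1.33 f 1.3
rz 0.0001  tool dx -0.0018 dy -0.0001 dz 0.0054
```

In the tool's units: 0.003 m is 0.048, -0.0015 m is -0.024.

Call:
creep_tool:
  segments:
    - {"finger_gap": 0.01,"trans": [-0.024,0,0.048]}
    - {"finger_gap": 0.01,"trans": [0,0,0.016]}
    - {"finger_gap": 0.01,"trans": [0,0,0.016]}
    - {"finger_gap": 0.01}

```text
time_s: 22.5
eef_pos: [0.4793, 0.2446, 0.0257]
ee_rot: [2.522, 1.872, -0.0]
contact_force: [-0.7, -1.6, 5.7]
grip_width: 0.0153
grip_force: 59.4
```

Call:
creep_tool:
  segments:
    - {"finger_gap": 0.01,"trans": [0,0,0.016]}
    - {"finger_gap": 0.01}

```text
time_s: 22.75
eef_pos: [0.4793, 0.2446, 0.0257]
ee_rot: [2.521, 1.872, -0.001]
contact_force: [-5.6, -3.1, 17.8]
grip_width: 0.0158
grip_force: 61.2
```

In the tool's units: -0.06 m is -0.96, -0.04 m is -0.64, -0.063 rad / 2 = -0.0315.

Call:
creep_tool:
  segments:
    - {"finger_gap": 0.03}
    - {"finger_gap": 0.06}
    - {"finger_gap": 0.085}
    - {"finger_gap": 0.085}
    - {"finger_gap": 0.085,"trans": [0,0,-0.16]}
    - {"finger_gap": 0.085,"trans": [0,0,-0.64]}
    - {"finger_gap": 0.085,"trans": [0,0,-0.96]}
    - {"finger_gap": 0.085,"trans": [0,0,-0.96],"rotvec": [0,0,-0.03]}
    - {"finger_gap": 0.085,"rotvec": [0,0,-0.0315]}
    - {"finger_gap": 0.085}

```text
time_s: 24.0
eef_pos: [0.4794, 0.2446, 0.1952]
ee_rot: [2.403, 2.023, 0.002]
contact_force: [-0.3, -0.3, 0.6]
grip_width: 0.0848
grip_force: 0.0
```

```bash
python3 - <<'E'
from h import *
plan(.6415,.1205,.195,1.40)
E
```

```text
t 24.00 p [0.4794 0.2446 0.1952] yaw 1.3996 tilt 0.0011 w 0.0848 gf 0.0 q7 -1.06 f 0.6
rz -0.0004  tool dx -0.0948 dy 0.1808 dz 0.0002
```

In the tool's units: 0.038 m is 0.608, 0.028 m is 0.448.

```bash
python3 - <<'E'
from h import *
s=arm.sense();np.save("p4.npy",[s["eef_pos"],s["ee_rot"]]);cv2.imwrite("pics/w4.png",arm.capture("wrist"))
E
```

Call:
creep_tool:
  segments:
    - {"finger_gap": 0.085,"trans": [-0.16,0.32,0]}
    - {"finger_gap": 0.085,"trans": [-0.32,0.608,0]}
    - {"finger_gap": 0.085,"trans": [-0.32,0.608,0]}
    - {"finger_gap": 0.085,"trans": [-0.32,0.608,0]}
    - {"finger_gap": 0.085,"trans": [-0.2368,0.448,0]}
    - {"finger_gap": 0.085,"trans": [-0.16,0.3008,0]}
    - {"finger_gap": 0.085}
    - {"finger_gap": 0.085}

```text
time_s: 25.05
eef_pos: [0.6401, 0.1219, 0.1937]
ee_rot: [-2.4, -2.024, 0.002]
contact_force: [-0.4, 0.9, 0.3]
grip_width: 0.0848
grip_force: 0.0
```

```bash
python3 - <<'E'
from h import *
plan(.6415,.1205,.195,1.40)
s=arm.sense();np.save("p5.npy",[s["eef_pos"],s["ee_rot"]])
b=arm.capture("wrist");cv2.imwrite("pics/w5.png",b)
a=cv2.imread("pics/w4.png")
f=lambda i:cv2.resize(i[110:320,150:410],(390,315),interpolation=cv2.INTER_CUBIC)
cv2.imwrite("pics/w45.png",np.hstack([f(a),f(b)]))
E
```

```text
t 25.05 p [0.6401 0.1219 0.1937] yaw 1.4014 tilt 0.0019 w 0.0848 gf 0.0 q7 -0.74 f 0.9
rz 0.0014  tool dx -0.0011 dy 0.0017 dz -0.0013
```

View pics/w45.png

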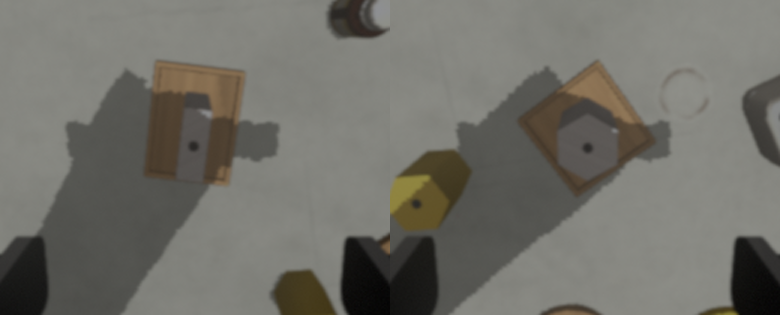

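```bash
python3 - <<'E'
from h import *
print("flat",unproj("wrist",(278.7,207.3),.070,np.load("p4.npy")))
ps=np.load("p5.npy")
p=unproj("wrist",(281.3,208.7),.066,ps)[0];print("hex",p,"yellow",unproj("wrist",(150+26/1.5,110+204/1.5),.062,ps))
plan(*p,.022,1.40)
E
```

```text
flat [[0.47885161 0.24550516]]
hex [0.64093665 0.12062158] yellow [[0.53567737 0.1029561 ]]
t 25.10 p [0.6401 0.1221 0.194 ] yaw 1.4021 tilt 0.0014 w 0.0850 gf 0.0 q7 -0.74 f 0.5
rz 0.0021  tool dx -0.0013 dy 0.0011 dz 0.1720
```

In the tool's units: 0.04 m is 0.64, 0.03 m is 0.48.

Call:
creep_tool:
  segments:
    - {"finger_gap": 0.085,"trans": [-0.016,0.016,0.48]}
    - {"finger_gap": 0.085,"trans": [0,0,0.64]}
    - {"finger_gap": 0.085,"trans": [0,0,0.64]}
    - {"finger_gap": 0.085,"trans": [0,0,0.64]}
    - {"finger_gap": 0.085,"trans": [0,0,0.32]}
    - {"finger_gap": 0.085}
    - {"finger_gap": 0.028}
    - {"finger_gap": 0.028}
    - {"finger_gap": 0.028}
    - {"finger_gap": 0.028}
    - {"finger_gap": 0.028}

```text
time_s: 26.48
eef_pos: [0.643, 0.1197, 0.0255]
ee_rot: [2.402, 2.023, 0.002]
contact_force: [-0.8, -0.2, 5.6]
grip_width: 0.0335
grip_force: 60.1
```

Call:
creep_tool:
  segments:
    - {"finger_gap": 0.028,"trans": [0,0,-0.08]}
    - {"finger_gap": 0.028,"trans": [0,0,-0.32]}
    - {"finger_gap": 0.028,"trans": [0,0,-0.56]}
    - {"finger_gap": 0.028,"trans": [0,0,-0.64]}
    - {"finger_gap": 0.028,"trans": [0,0,-0.16]}
    - {"finger_gap": 0.028}

```text
time_s: 27.22
eef_pos: [0.6424, 0.1194, 0.135]
ee_rot: [2.402, 2.024, 0.001]
contact_force: [0.4, 0.7, -1.7]
grip_width: 0.0334
grip_force: 59.8
```

```bash
python3 -c "
from h import *
plan(.439,.022,.134,1.40)"
```

```text
t 27.23 p [0.6424 0.1194 0.135 ] yaw 1.4002 tilt 0.0012 w 0.0334 gf 59.8 q7 -0.77 f 1.7
rz 0.0002  tool dx -0.1306 dy -0.1839 dz 0.0010
```

In the tool's units: -0.028 m is -0.448, -0.02 m is -0.32.

Call:
creep_tool:
  segments:
    - {"finger_gap": 0.028,"trans": [-0.16,-0.224,0]}
    - {"finger_gap": 0.028,"trans": [-0.32,-0.448,0]}
    - {"finger_gap": 0.028,"trans": [-0.32,-0.448,0]}
    - {"finger_gap": 0.028,"trans": [-0.32,-0.448,0]}
    - {"finger_gap": 0.028,"trans": [-0.32,-0.448,0]}
    - {"finger_gap": 0.028,"trans": [-0.32,-0.448,0]}
    - {"finger_gap": 0.028,"trans": [-0.1696,-0.2544,0]}
    - {"finger_gap": 0.028,"trans": [-0.16,-0.224,0]}
    - {"finger_gap": 0.028}
    - {"finger_gap": 0.028}

```text
time_s: 28.48
eef_pos: [0.4396, 0.0224, 0.1343]
ee_rot: [-2.402, -2.024, -0.002]
contact_force: [0.1, 0.0, -1.6]
grip_width: 0.0336
grip_force: 59.9
```

Call:
creep_tool:
  segments:
    - {"finger_gap": 0.028,"trans": [0,0,0.48]}
    - {"finger_gap": 0.028,"trans": [0,0,0.64]}
    - {"finger_gap": 0.028,"trans": [0,0,0.4]}
    - {"finger_gap": 0.028,"trans": [0,0,0.08]}
    - {"finger_gap": 0.028}
    - {"finger_gap": 0.028}

```text
time_s: 29.22
eef_pos: [0.4399, 0.0222, 0.0352]
ee_rot: [2.402, 2.023, 0.003]
contact_force: [0.3, 0.3, -1.6]
grip_width: 0.0334
grip_force: 59.9
```

```bash
python3 -c "
from h import *
plan(.439,.022,.0245,1.40)"
```

```text
t 29.23 p [0.4399 0.0222 0.0352] yaw 1.4002 tilt 0.0020 w 0.0334 gf 59.9 q7 -0.88 f 1.6
rz 0.0002  tool dx -0.0003 dy -0.0008 dz 0.0107
```

In the tool's units: 0.006 m is 0.096, 0.003 m is 0.048.

Call:
creep_tool:
  segments:
    - {"finger_gap": 0.028,"trans": [0,0,0.096]}
    - {"finger_gap": 0.028,"trans": [0,0,0.048]}
    - {"finger_gap": 0.028,"trans": [0,0,0.016]}
    - {"finger_gap": 0.028}

```text
time_s: 29.72
eef_pos: [0.4387, 0.0219, 0.0244]
ee_rot: [2.402, 2.024, -0.001]
contact_force: [-1.5, -1.1, 3.7]
grip_width: 0.0337
grip_force: 60.4
```

Call:
creep_tool:
  segments:
    - {"finger_gap": 0.028,"trans": [0,0,0.016]}
    - {"finger_gap": 0.028}

```text
time_s: 29.98
eef_pos: [0.4387, 0.0219, 0.0244]
ee_rot: [2.401, 2.024, -0.001]
contact_force: [-6.8, -2.0, 21.7]
grip_width: 0.0334
grip_force: 62.8
```

In the tool's units: -0.06 m is -0.96, -0.04 m is -0.64, -0.15 rad / 2 = -0.075.

Call:
creep_tool:
  segments:
    - {"finger_gap": 0.04}
    - {"finger_gap": 0.06}
    - {"finger_gap": 0.085}
    - {"finger_gap": 0.085}
    - {"finger_gap": 0.085,"trans": [0,0,-0.16]}
    - {"finger_gap": 0.085,"trans": [0,0,-0.64]}
    - {"finger_gap": 0.085,"trans": [0,0,-0.96]}
    - {"finger_gap": 0.085,"trans": [0,0,-0.96],"rotvec": [0,0,-0.05]}
    - {"finger_gap": 0.085,"rotvec": [0,0,-0.075]}
    - {"finger_gap": 0.085,"rotvec": [0,0,-0.0695]}
    - {"finger_gap": 0.085}

```text
time_s: 31.35
eef_pos: [0.4386, 0.0219, 0.1937]
ee_rot: [1.967, 2.449, 0.0]
contact_force: [-1.3, 0.5, -0.5]
grip_width: 0.0847
grip_force: 0.0
```

```bash
python3 - <<'E'
from h import *
plan(.465,-.1405,.195,1.789)
E
```

```text
t 31.35 p [0.4386 0.0219 0.1937] yaw 1.7881 tilt 0.0002 w 0.0847 gf 0.0 q7 -0.26 f 1.3
rz -0.0009  tool dx -0.1642 dy -0.0094 dz -0.0013
```

In the tool's units: -0.04 m is -0.64, -0.03 m is -0.48.

```bash
python3 - <<'E'
from h import *
s=arm.sense();np.save("p6.npy",[s["eef_pos"],s["ee_rot"]]);cv2.imwrite("pics/w6.png",arm.capture("wrist"))
E
```

Call:
creep_tool:
  segments:
    - {"finger_gap": 0.085,"trans": [-0.24,-0.016,0]}
    - {"finger_gap": 0.085,"trans": [-0.48,-0.032,0]}
    - {"finger_gap": 0.085,"trans": [-0.64,-0.032,0]}
    - {"finger_gap": 0.085,"trans": [-0.64,-0.032,0]}
    - {"finger_gap": 0.085,"trans": [-0.4,-0.032,0]}
    - {"finger_gap": 0.085,"trans": [-0.2272,0,0]}
    - {"finger_gap": 0.085}
    - {"finger_gap": 0.085}

```text
time_s: 32.4
eef_pos: [0.4655, -0.1391, 0.1933]
ee_rot: [-1.964, -2.451, -0.0]
contact_force: [-1.0, 0.5, 0.5]
grip_width: 0.0848
grip_force: 0.0
```

```bash
python3 - <<'E'
from h import *
plan(.465,-.1405,.195,1.789)
s=arm.sense();np.save("p7.npy",[s["eef_pos"],s["ee_rot"]])
b=arm.capture("wrist");cv2.imwrite("pics/w7.png",b)
a=cv2.imread("pics/w6.png")
f=lambda i:cv2.resize(i[110:320,150:410],(390,315),interpolation=cv2.INTER_CUBIC)
cv2.imwrite("pics/w67.png",np.hstack([f(a),f(b)]))
E
```

```text
t 32.40 p [ 0.4655 -0.1391  0.1933] yaw 1.7906 tilt 0.0005 w 0.0848 gf 0.0 q7 0.08 f 1.0
rz 0.0016  tool dx -0.0013 dy -0.0008 dz -0.0017
```

View pics/w67.png

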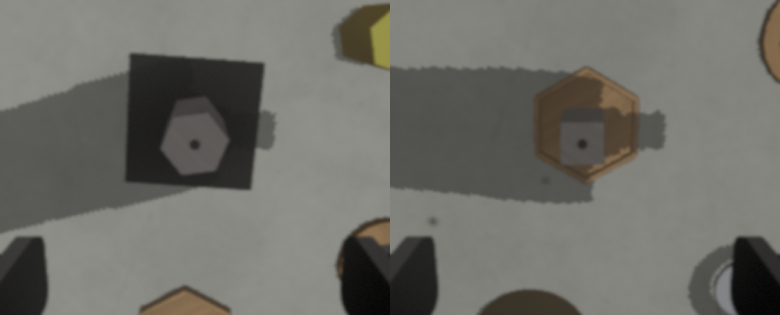

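```bash
python3 - <<'E'
from h import *
print("hexpad",unproj("wrist",(280,206),.065,np.load("p6.npy")))
p=unproj("wrist",(278,206),.054,np.load("p7.npy"))[0];print("sq",p)
t=cv2.imread("pics/w7.png");S=4
h,sa,v=cv2.split(cv2.cvtColor(cv2.resize(t,None,fx=S,fy=S,interpolation=cv2.INTER_CUBIC),cv2.COLOR_BGR2HSV))
c=cv2.convexHull(contour((sa>80)&(h>5)&(h<22),np.array((280,192))*S).astype(np.float32)).reshape(-1,2)
e=np.roll(c,-1,0);c=np.vstack([c+(e-c)*f for f in np.linspace(0,.9,10)])
print(fit("tray_hex",unproj("wrist",(c+.5)/S-.5,.01,np.load("p7.npy"))))
plan(*p,.020,1.789)
E
```

```text
hexpad [[0.43878405 0.02308912]]
sq [ 0.46451809 -0.14073108]
(array([ 0.4665828 , -0.13911867,  1.32753863]), np.float64(0.46063197420849))
t 32.45 p [ 0.4655 -0.139   0.1933] yaw 1.7911 tilt 0.0004 w 0.0850 gf 0.0 q7 0.08 f 0.4
rz 0.0021  tool dx -0.0015 dy -0.0014 dz 0.1733
```

Units first: shifts go in shares of 62.5 mm and turns go in shares of 2 rad. So 0.04 m is 0.64, 0.03 m is 0.48.

Call:
creep_tool:
  segments:
    - {"finger_gap": 0.085,"trans": [-0.024,-0.024,0.48]}
    - {"finger_gap": 0.085,"trans": [0,0,0.64]}
    - {"finger_gap": 0.085,"trans": [0,0,0.64]}
    - {"finger_gap": 0.085,"trans": [0,0,0.64]}
    - {"finger_gap": 0.085,"trans": [0,0,0.368]}
    - {"finger_gap": 0.085}
    - {"finger_gap": 0.02}
    - {"finger_gap": 0.02}
    - {"finger_gap": 0.02}
    - {"finger_gap": 0.02}
    - {"finger_gap": 0.02}
    - {"finger_gap": 0.02}

```text
time_s: 33.95
eef_pos: [0.465, -0.1423, 0.0211]
ee_rot: [1.965, 2.449, 0.0]
contact_force: [-1.0, -0.5, 6.9]
grip_width: 0.0251
grip_force: 58.8
```

Call:
creep_tool:
  segments:
    - {"finger_gap": 0.02,"trans": [0,0,-0.08]}
    - {"finger_gap": 0.02,"trans": [0,0,-0.32]}
    - {"finger_gap": 0.02,"trans": [0,0,-0.56]}
    - {"finger_gap": 0.02,"trans": [0,0,-0.8]}
    - {"finger_gap": 0.02,"trans": [0,0,-0.16]}
    - {"finger_gap": 0.02}

```text
time_s: 34.7
eef_pos: [0.4645, -0.1424, 0.1406]
ee_rot: [1.966, 2.449, -0.0]
contact_force: [0.8, -0.4, -1.1]
grip_width: 0.0255
grip_force: 59.0
```

```bash
python3 -c "
from h import *
plan(.641,.117,.14,2.024)"
```

```text
t 34.70 p [ 0.4645 -0.1424  0.1406] yaw 1.7888 tilt 0.0011 w 0.0255 gf 59.0 q7 0.01 f 1.1
rz -0.2352  tool dx 0.1560 dy 0.2723 dz 0.0006
```

In the tool's units: 0.035 m is 0.56, 0.02 m is 0.32, -0.1 rad / 2 = -0.05.

Call:
creep_tool:
  segments:
    - {"finger_gap": 0.02,"rotvec": [0,0,-0.045]}
    - {"finger_gap": 0.02,"rotvec": [0,0,-0.05]}
    - {"finger_gap": 0.02,"rotvec": [0,0,-0.0225]}
    - {"finger_gap": 0.02,"trans": [0.16,0.28,0]}
    - {"finger_gap": 0.02,"trans": [0.32,0.56,0]}
    - {"finger_gap": 0.02,"trans": [0.32,0.56,0]}
    - {"finger_gap": 0.02,"trans": [0.32,0.56,0]}
    - {"finger_gap": 0.02,"trans": [0.32,0.56,0]}
    - {"finger_gap": 0.02,"trans": [0.32,0.56,0]}
    - {"finger_gap": 0.02,"trans": [0.32,0.56,0]}

```text
time_s: 35.95
eef_pos: [0.6114, 0.0752, 0.1379]
ee_rot: [-1.664, -2.662, 0.004]
contact_force: [1.2, -0.1, -0.7]
grip_width: 0.0255
grip_force: 59.0
```

Call:
creep_tool:
  segments:
    - {"finger_gap": 0.02,"trans": [0.2352,0.424,0]}
    - {"finger_gap": 0.02,"trans": [0.16,0.2848,0]}
    - {"finger_gap": 0.02}
    - {"finger_gap": 0.02}

```text
time_s: 36.45
eef_pos: [0.6399, 0.1149, 0.1388]
ee_rot: [-1.665, -2.663, 0.004]
contact_force: [0.9, 0.3, -0.8]
grip_width: 0.0254
grip_force: 59.1
```

```bash
python3 -c "
from h import *
plan(.6415,.1158,.0211,2.024)"
```

```text
t 36.45 p [0.6399 0.1149 0.1388] yaw 2.0240 tilt 0.0029 w 0.0254 gf 59.1 q7 -0.21 f 0.9
rz 0.0000  tool dx 0.0002 dy 0.0018 dz 0.1177
```

In the tool's units: 0.04 m is 0.64, 0.03 m is 0.48.

Call:
creep_tool:
  segments:
    - {"finger_gap": 0.02,"trans": [0,0.016,0.48]}
    - {"finger_gap": 0.02,"trans": [0,0,0.64]}
    - {"finger_gap": 0.02,"trans": [0,0,0.48]}
    - {"finger_gap": 0.02,"trans": [0,0,0.16]}
    - {"finger_gap": 0.02,"trans": [0,0,0.048]}
    - {"finger_gap": 0.02}
    - {"finger_gap": 0.02}

```text
time_s: 37.33
eef_pos: [0.6427, 0.1167, 0.0285]
ee_rot: [1.665, 2.663, 0.002]
contact_force: [-0.3, 0.7, -0.9]
grip_width: 0.0253
grip_force: 59.1
```

```bash
python3 -c "
from h import *
plan(.6415,.1158,.0211,2.024)"
```

```text
t 37.33 p [0.6427 0.1167 0.0285] yaw 2.0242 tilt 0.0018 w 0.0253 gf 59.1 q7 -0.28 f 0.9
rz 0.0002  tool dx -0.0003 dy -0.0015 dz 0.0074
```

In the tool's units: 0.004 m is 0.064, 0.002 m is 0.032.

Call:
creep_tool:
  segments:
    - {"finger_gap": 0.02,"trans": [0,-0.016,0.064]}
    - {"finger_gap": 0.02,"trans": [0,0,0.032]}
    - {"finger_gap": 0.02,"trans": [0,0,0.016]}
    - {"finger_gap": 0.02}

```text
time_s: 37.83
eef_pos: [0.641, 0.116, 0.0212]
ee_rot: [1.665, 2.664, -0.001]
contact_force: [-2.8, -2.0, 7.4]
grip_width: 0.0255
grip_force: 60.3
```

Call:
creep_tool:
  segments:
    - {"finger_gap": 0.02,"trans": [0,0,0.016]}
    - {"finger_gap": 0.02}

```text
time_s: 38.08
eef_pos: [0.641, 0.116, 0.0211]
ee_rot: [1.665, 2.663, -0.002]
contact_force: [-5.3, -2.7, 15.0]
grip_width: 0.0251
grip_force: 61.5
```

In the tool's units: -0.06 m is -0.96, -0.04 m is -0.64, 0.15 rad / 2 = 0.075.

Call:
creep_tool:
  segments:
    - {"finger_gap": 0.04}
    - {"finger_gap": 0.06}
    - {"finger_gap": 0.085}
    - {"finger_gap": 0.085}
    - {"finger_gap": 0.085,"trans": [0,0,-0.16]}
    - {"finger_gap": 0.085,"trans": [0,0,-0.64]}
    - {"finger_gap": 0.085,"trans": [0,0,-0.96],"rotvec": [0,0,0.05]}
    - {"finger_gap": 0.085,"trans": [0,0,-0.96],"rotvec": [0,0,0.075]}
    - {"finger_gap": 0.085,"rotvec": [0,0,0.075]}
    - {"finger_gap": 0.085,"rotvec": [0,0,0.075]}
    - {"finger_gap": 0.085,"rotvec": [0,0,0.037]}
    - {"finger_gap": 0.085}

```text
time_s: 39.58
eef_pos: [0.641, 0.1163, 0.19]
ee_rot: [2.401, 2.025, 0.001]
contact_force: [-0.4, 0.3, -0.4]
grip_width: 0.0853
grip_force: 0.0
```

```bash
python3 - <<'E'
from h import *
plan(.4387,.0228,.16,1.40)
s=arm.sense();np.save("p8.npy",[s["eef_pos"],s["ee_rot"]]);cv2.imwrite("pics/w8.png",arm.capture("wrist"))
E
```

```text
t 39.58 p [0.641  0.1163 0.19  ] yaw 1.4014 tilt 0.0007 w 0.0853 gf 0.0 q7 -0.73 f 0.4
rz 0.0014  tool dx -0.1266 dy -0.1835 dz 0.0300
```

View pics/w8.png

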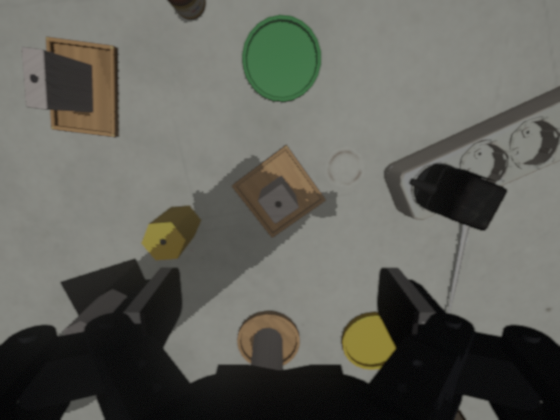

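The square bar stands in the square tray (hole 278,204) and the flat bar in the oblong one (hole 34,78). Next is the hex bar on the pad.

In the tool's units: -0.029 m is -0.464, -0.028 m is -0.448.

```bash
python3 - <<'E'
from h import *
print("sq",unproj("wrist",(278.3,203.5),.054,np.load("p8.npy")),"flat",unproj("wrist",(34,78),.07,np.load("p8.npy")))
E
```

```text
sq [[0.6401573 0.1179148]] flat [[0.47894164 0.24612062]]
```

Call:
creep_tool:
  segments:
    - {"finger_gap": 0.085,"trans": [-0.16,-0.224,0]}
    - {"finger_gap": 0.085,"trans": [-0.32,-0.448,0]}
    - {"finger_gap": 0.085,"trans": [-0.32,-0.464,0]}
    - {"finger_gap": 0.085,"trans": [-0.32,-0.464,0]}
    - {"finger_gap": 0.085,"trans": [-0.32,-0.464,0]}
    - {"finger_gap": 0.085,"trans": [-0.32,-0.464,0]}
    - {"finger_gap": 0.085,"trans": [-0.1696,-0.248,0.24]}
    - {"finger_gap": 0.085,"trans": [-0.096,-0.16,0.24]}
    - {"finger_gap": 0.085}
    - {"finger_gap": 0.085}

```text
time_s: 40.88
eef_pos: [0.4397, 0.0229, 0.16]
ee_rot: [2.401, 2.025, 0.002]
contact_force: [-0.2, -0.2, -0.1]
grip_width: 0.0847
grip_force: 0.0
```

```bash
python3 -c "
from h import *
plan(.4387,.0228,.0235,1.40)"
```

```text
t 40.88 p [0.4397 0.0229 0.16  ] yaw 1.4013 tilt 0.0014 w 0.0847 gf 0.0 q7 -0.64 f 0.2
rz 0.0013  tool dx -0.0003 dy -0.0010 dz 0.1365
```

In the tool's units: 0.04 m is 0.64, 0.03 m is 0.48.

Call:
creep_tool:
  segments:
    - {"finger_gap": 0.085,"trans": [0,-0.016,0.48]}
    - {"finger_gap": 0.085,"trans": [0,0,0.64]}
    - {"finger_gap": 0.085,"trans": [0,0,0.64]}
    - {"finger_gap": 0.085,"trans": [0,0,0.288]}
    - {"finger_gap": 0.085,"trans": [0,0,0.112]}
    - {"finger_gap": 0.085}
    - {"finger_gap": 0.028}
    - {"finger_gap": 0.028}
    - {"finger_gap": 0.028}
    - {"finger_gap": 0.028}
    - {"finger_gap": 0.028}

```text
time_s: 42.25
eef_pos: [0.4381, 0.0226, 0.0249]
ee_rot: [2.402, 2.024, 0.001]
contact_force: [-1.2, 0.5, 6.7]
grip_width: 0.0331
grip_force: 59.5
```

Call:
creep_tool:
  segments:
    - {"finger_gap": 0.028,"trans": [0,0,-0.08]}
    - {"finger_gap": 0.028,"trans": [0,0,-0.32]}
    - {"finger_gap": 0.028,"trans": [0,0,-0.56]}
    - {"finger_gap": 0.028,"trans": [0,0,-0.64]}
    - {"finger_gap": 0.028,"trans": [0,0,-0.16]}
    - {"finger_gap": 0.028}

```text
time_s: 43.0
eef_pos: [0.4378, 0.0223, 0.1344]
ee_rot: [2.402, 2.023, 0.0]
contact_force: [-0.1, -0.6, -1.6]
grip_width: 0.0334
grip_force: 59.8
```

```bash
python3 -c "
from h import *
plan(.4677,-.139,.13,1.77)"
```

```text
t 43.00 p [0.4378 0.0223 0.1344] yaw 1.3998 tilt 0.0009 w 0.0334 gf 59.8 q7 -0.69 f 1.6
rz -0.3702  tool dx -0.1640 dy -0.0026 dz 0.0044
```

In the tool's units: -0.035 m is -0.56, -0.03 m is -0.48, -0.15 rad / 2 = -0.075.

Call:
creep_tool:
  segments:
    - {"finger_gap": 0.028,"rotvec": [0,0,-0.05]}
    - {"finger_gap": 0.028,"rotvec": [0,0,-0.075]}
    - {"finger_gap": 0.028,"rotvec": [0,0,-0.06]}
    - {"finger_gap": 0.028,"trans": [-0.24,0,0]}
    - {"finger_gap": 0.028,"trans": [-0.48,-0.016,0]}
    - {"finger_gap": 0.028,"trans": [-0.56,-0.016,0]}
    - {"finger_gap": 0.028,"trans": [-0.56,-0.016,0]}
    - {"finger_gap": 0.028,"trans": [-0.48,0,0]}
    - {"finger_gap": 0.028,"trans": [-0.304,0,0]}
    - {"finger_gap": 0.028}
    - {"finger_gap": 0.028}

```text
time_s: 44.38
eef_pos: [0.467, -0.1374, 0.1341]
ee_rot: [-1.987, -2.432, -0.0]
contact_force: [-0.1, 0.4, -1.3]
grip_width: 0.0334
grip_force: 59.7
```

Call:
creep_tool:
  segments:
    - {"finger_gap": 0.028,"trans": [0,0,0.48]}
    - {"finger_gap": 0.028,"trans": [0,0,0.64]}
    - {"finger_gap": 0.028,"trans": [0,0,0.4]}
    - {"finger_gap": 0.028,"trans": [0,0,0.08]}
    - {"finger_gap": 0.028}
    - {"finger_gap": 0.028}

```text
time_s: 45.12
eef_pos: [0.4682, -0.1386, 0.0354]
ee_rot: [1.988, 2.431, 0.001]
contact_force: [-0.4, -0.5, -1.6]
grip_width: 0.0333
grip_force: 59.8
```

```bash
python3 -c "
from h import *
plan(.4677,-.139,.0259,1.77)"
```

```text
t 45.12 p [ 0.4682 -0.1386  0.0354] yaw 1.7706 tilt 0.0019 w 0.0333 gf 59.8 q7 -0.16 f 1.6
rz 0.0006  tool dx -0.0003 dy -0.0005 dz 0.0095
```

In the tool's units: 0.006 m is 0.096, 0.002 m is 0.032.

Call:
creep_tool:
  segments:
    - {"finger_gap": 0.028,"trans": [0,0,0.096]}
    - {"finger_gap": 0.028,"trans": [0,0,0.032]}
    - {"finger_gap": 0.028,"trans": [0,0,0.016]}
    - {"finger_gap": 0.028}

```text
time_s: 45.62
eef_pos: [0.4672, -0.1389, 0.0259]
ee_rot: [1.989, 2.431, -0.001]
contact_force: [-3.4, 0.3, 9.6]
grip_width: 0.0335
grip_force: 61.1
```

Call:
creep_tool:
  segments:
    - {"finger_gap": 0.028,"trans": [0,0,0.016]}
    - {"finger_gap": 0.028}

```text
time_s: 45.88
eef_pos: [0.4672, -0.1389, 0.0258]
ee_rot: [1.989, 2.431, -0.003]
contact_force: [-7.9, -0.3, 22.8]
grip_width: 0.0336
grip_force: 62.9
```

In the tool's units: -0.06 m is -0.96, -0.04 m is -0.64.

Call:
creep_tool:
  segments:
    - {"finger_gap": 0.04}
    - {"finger_gap": 0.06}
    - {"finger_gap": 0.085}
    - {"finger_gap": 0.085}
    - {"finger_gap": 0.085,"trans": [0,0,-0.16]}
    - {"finger_gap": 0.085,"trans": [0,0,-0.64]}
    - {"finger_gap": 0.085,"trans": [0,0,-0.96]}
    - {"finger_gap": 0.085,"trans": [0,0,-0.96]}
    - {"finger_gap": 0.085}
    - {"finger_gap": 0.085}

```text
time_s: 47.12
eef_pos: [0.4668, -0.1389, 0.1943]
ee_rot: [1.989, 2.431, -0.001]
contact_force: [0.4, -0.3, -0.5]
grip_width: 0.0847
grip_force: 0.0
```

```bash
python3 - <<'E'
from h import *
plan(.3,-.42,.2,1.77)
s=arm.sense();np.save("p9.npy",[s["eef_pos"],s["ee_rot"]]);cv2.imwrite("pics/w9.png",arm.capture("wrist"))
E
```

```text
t 47.12 p [ 0.4668 -0.1389  0.1943] yaw 1.7701 tilt 0.0006 w 0.0847 gf 0.0 q7 0.06 f 0.5
rz 0.0001  tool dx -0.2425 dy -0.2191 dz -0.0057
```

Call:
creep_tool:
  segments:
    - {"finger_gap": 0.085,"trans": [-0.32,-0.16,0]}
    - {"finger_gap": 0.085,"trans": [-0.64,-0.32,0]}
    - {"finger_gap": 0.085,"trans": [-0.64,-0.32,0]}
    - {"finger_gap": 0.085,"trans": [-0.64,-0.32,0]}
    - {"finger_gap": 0.085,"trans": [-0.64,-0.32,0]}
    - {"finger_gap": 0.085,"trans": [-0.64,-0.32,0]}
    - {"finger_gap": 0.085,"trans": [-0.32,-0.16,0]}
    - {"finger_gap": 0.085}

```text
time_s: 48.18
eef_pos: [0.3964, -0.398, 0.1931]
ee_rot: [-1.99, -2.428, -0.001]
contact_force: [0.2, 0.6, -0.3]
grip_width: 0.0846
grip_force: 0.0
```

```bash
python3 - <<'E'
from h import *
t=arm.capture("top");cv2.imwrite("pics/top1.png",t)
w=cv2.imread("pics/w9.png")
z=lambda p,r=32:cv2.resize(t[p[1]-r:p[1]+r,p[0]-r:p[0]+r],(266,266),interpolation=cv2.INTER_CUBIC)
cs=[z(p) for p in((224,186),(306,207),(351,271),(161,266),(402,197))]+[cv2.resize(w[110:320,175:385],(266,266),interpolation=cv2.INTER_CUBIC)]
cv2.imwrite("pics/c1.png",np.vstack([np.hstack(cs[:3]),np.hstack(cs[3:])]))
E
```

```text
(no output)
```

View pics/c1.png

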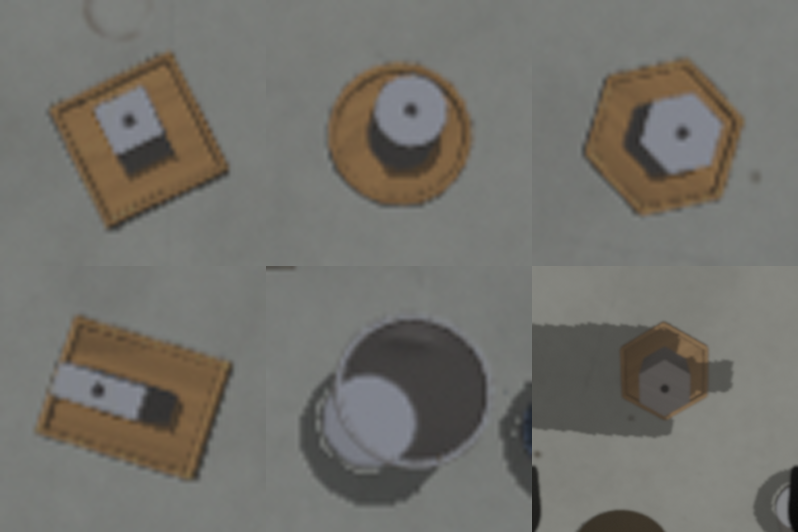

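All four bars stand in their own trays and the cup is where it was. I'll check the centring with numbers.

```bash
python3 - <<'E'
from h import *
k=64/266
H={"square":((192,154),(129,120),(.0407+.6,.1172)),"round":((274,175),(145,110),(.6002,-.05)),"hex":((319,239),(150,132),(.4677,-.139)),"oblong":((129,234),(97,125),(.4797,.2447))}
z={"square":.054,"round":.079,"hex":.066,"oblong":.07}
t=cv2.imread("pics/top1.png");S=4
h,sa,v=cv2.split(cv2.cvtColor(cv2.resize(t,None,fx=S,fy=S,interpolation=cv2.INTER_CUBIC),cv2.COLOR_BGR2HSV))
for n,(o,d,_) in H.items():
    b=unproj("top",np.array(o)+(np.array(d)+.5)*k-.5,z[n])[0]
    c=cv2.convexHull(contour((sa>80)&(h>5)&(h<22),(np.array(o)+32)*S).astype(np.float32)).reshape(-1,2)
    e=np.roll(c,-1,0);c=np.vstack([c+(e-c)*f for f in np.linspace(0,.9,10)])
    q,r=fit("tray_"+n,unproj("top",(c+.5)/S-.5,.01));print(n,np.round((b-q[:2])*1e3,1),"mm off")
a=cv2.imread("pics/top0.png");print("cup diff",cv2.absdiff(a,t)[165:225,375:425].mean())
E
```

```text
square [-0.1 -0.1] mm off
round [-0.6 -0.8] mm off
hex [0.4 0.7] mm off
oblong [-0.   2.3] mm off
cup diff 0.5091111111111111
```

```bash
python3 -c "
from cell import arm
print(arm.hand_in())"
```

```text
the job is handed in; nothing more can be done
None
```

All four bars stand upright in their own trays, each within about 2 mm of the centre by the camera measurements; the cup was not moved, and the job was handed in at about 48 s.

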